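Free the charging valve of an air reservoir

ROBOT

A 7-joint arm with a two-finger parallel gripper is mounted at the origin on a cart in front of the work surface, level with it; the furniture and walls round the work are solid. World frame = base frame: x ahead of the robot, y to its left, z up, the work surface at z = 0. Lengths are in m, angles in rad, forces in N, time in s.
With the tool pointing down it reaches from about 0.425 to 1.025 m from the base axis. Payload 3.6 kg.
Tool frame: the origin (TCP) lies at the very end of the fingers, on their centre line; the grasp point (between the pads) lies 19 mm behind it; z points along the fingers, y is the direction in which the jaws open and shut (so a half turn about z gives the same grasp; the last joint's range is limited). The gripper opens to 85 mm and grips with 20 to 120 N. Pads are 22 mm wide; open, the fingers measure 114 mm over their backs; the gripper's body (76 mm by 85 mm) begins 54 mm behind the grasp point. The pads swing forward as they close: fully open they stand 13 mm farther back than shut.
Start: joints at [1.129, 0.591, 0.048, 1.609, -0.033, 0.943, -0.034], TCP at [0.247, -0.682, 0.231] pointing down, gripper open.
Joint ranges: [-2.69, 2.69], [-0.47, 2.24], [-1.27, 1.36], [0.19, 2.51], [-1.53, 4.68], [0.08, 2.07], [-3.09, 3.09]. Speed limits (rad/s): [2.57, 2.57, 3.14, 3.14, 3.14, 3.14, 3.14].

INTERFACE

Orientations are given as a unit quaternion [x, y, z, w].
In Python, from cell import telemetry, optics, order gives the robot as it stands.
- The arm moves only by the tool step_arm, never from a script. Its argument "rows" is a list of rows, each a list of 2 entries, a list of its own where there are three numbers: the shift along the tool's x, y, z in m, then the turn about the tool's z in degrees. In form: [[[dx, dy, dz], twist], ...]. A call has exactly 5 rows; each row shifts and turns the commanded pose from where the row before left it, along the tool's axes as they then stand; what a row does not reach is not made up. A row lasts 1/10 s, in which the tool goes at most 50 mm and 8.59 degrees, less where a joint would pass 70% of its speed; a pose out of reach is approached as far as the arm can. A call with a gripper value outside its range is refused whole. "hand" is the closure, from -1 (fully open) to 1 (shut), so that 0 is half open, set as the call begins (left out, the last holds). The fingers move at their own pace and stop on an object; the grip force is fixed at half the most. Time passes only in rows, so rows that do not move let the fingers close, or fill a call up. It gives the time, the measured TCP pose, the force and the opening at its end, in the units of the state.
- telemetry.observe(): the state, without advancing time (a new reading comes with each control period).
- optics.read_camera(name): name is "scene" or "top"; returns a dict with "image" (384x512x3 uint8, blue, green, red), "vertical_fov" (degrees; the focal length in pixels is half the picture's height over the tangent of half this angle, whatever the lens; pixels are square), "cx", "cy" (the principal point, pixels), "rvec" (rotation vector, rad) and "tvec" (3), from world to camera coordinates, as OpenCV has them. Camera axes: x right, y down, z forward; pixel columns grow to the right and rows downward; lengths in m; the calibration is good to about 2 mm. A picture is of the moment at which its call begins. There is no depth.
- order.finish_job(): hands the job in, once; it reports no verdict.
The state is a dict: "t": time; "joints": joint angles; "joint_velocities": joint speeds; "joint_efforts": joint torques, N m; "position": TCP position; "eef_rot": TCP orientation; "wrist_force": force on the tool from outside, world axes, zero at the start; "wrist_torque": the same for the moment, N m; "finger_gap": finger opening in m.
Only numpy, scipy, OpenCV 4.12 (cv2) and the standard library are available. Lean on these libraries where they do the work, as an engineer would, in place of code of your own. Each camera call takes 0.05 s, during which the arm holds its last target. There are 200 camera calls.

TASK

Get the small air reservoir's charging valve ready for the pump: unscrew the little knurled brass lock nut on top of the valve (anticlockwise seen from above) all the way up to its stop, nearly half a turn, and let go of it. Then press the freed valve tip right in, hold it there for about a second to let it vent, and let it spring back out. Leave the nut undone and do not disturb the loose spring, bearing and bolt lying round the reservoir.

Things in the scene. Friction and masses are not known exactly. Their poses are not given: they have to be found in the camera images.
- air_tank: Grey steel air reservoir, fixed: a lying cylinder, 100 mm diameter, 278 mm long along its own y, on two feet, top 112 mm above the bench. Origin on the bench under its middle. The valve stands upright on it at own x = 0, y = +25 mm: boss (34 mm across) to 116 mm, hexagon (25 mm) to 125 mm, steel stem (12 mm diameter) to 154 mm, then the lock nut and, through its middle, the valve pin.
- nut_center (a point): Centre, half-way up, of the knurled brass lock nut: upright cylinder, 16 mm diameter, 12 mm high, black mark on its top. It is threaded on the valve pin and climbs 2.4 mm per rad unscrewed: centre 160 mm above the bench when screwed down, 166.5 mm when undone. Only the thin stem is below it, for 29 mm.
- lock_nut (a joint): Angle of the lock nut, rad: 0 screwed down, growing anticlockwise seen from above, 2.7 at its stop. Starts between 0 and 0.6, turns stiffly (0.1 N m), stays where it is left. If it is held at one height while turned, the sprung pin is drawn down instead and springs back when the nut is let go.
- valve_tip (a point): Top of the valve pin's brass tip, a round head of 9.6 mm diameter on the axis of the nut, facing up, 184 mm above the bench when out. It stands 18 mm above the top of the nut when that is screwed down and 11.5 mm above it when undone.
- valve_pin (a joint): How far the valve pin is pressed in, in m: 0 out, 0.006 fully in, straight down. Its spring pushes back with 1.5 N at the start and about 4 N fully in. The nut, when screwed down, rests on the stem and blocks the pin: it goes in only as far as the nut has climbed, plus 1 to 3 mm of give if pushed hard.
- spring_center (a point): Centre of a dark coil spring, 39 mm diameter, 66 mm high, standing loose beside the reservoir, not to be disturbed.
- bearing_center (a point): Centre of a grey release bearing, 48 mm diameter, 18 mm high, lying loose beside the reservoir, not to be disturbed.
- bolt_center (a point): Centre of a steel bolt, 54 mm long, 18 mm wide, lying loose beside the reservoir, not to be disturbed.

How it is judged:
On the way, in this order (a step that is already met when the one before it is completed fails the run):
1. the lock nut is undone (2.3 rad or more of its 2.7) and let go, with the valve tip standing out (value of joint lock_nut above 2.3 rad and value of joint valve_pin below 0.001 m and contact force between the fingers and lock_nut below 0.1 N), for 0.2 s.
2. the freed tip is pressed in by at least 4 of its 6 mm and held for 0.4 s (value of joint valve_pin above 0.004 m and value of joint lock_nut above 2 rad), for 0.4 s.
At the end, for the whole second after the job is handed in: The lock nut is still undone (at least 2.0 rad), the valve tip has sprung back out (within 1 mm), and spring, bearing and bolt lie within 30 mm of where they were (value of joint lock_nut above 2 rad and value of joint valve_pin below 0.001 m and distance of each of spring_center, bearing_center, bolt_center from where it was at the start of the episode below 0.03 m); the robot touches nothing.
It fails at once if the spring, bearing or bolt is moved by more than 30 mm (distance of any of spring_center, bearing_center, bolt_center from where it was at the start of the episode above 0.03 m).
It also fails if it takes over 54 s, if anything falls off the work surface, if the arm or the gripper's body presses on something with over 40 N, if the wrist force passes 120 N, or if a joint passes its speed limit or range.

## Working session

There is one attempt and no reset: what is moved stays moved. The work goes in short steps, Python scripts to look and compute and a tool call to move; the robot and the scene stay as the last step left them, time stands still between calls to the robot, and variables do not carry over. Pictures are saved under pics/ and viewed, about 8 in all and at most 12, crops included, and the job is handed in when it is done.

Besides the shell and the picture viewer there is one more tool, called after "Emit:" as name(argument=value, ...) on one line, values as JSON. step_arm: Moves the arm, as the interface text tells. Its arguments: {"type":"object","properties":{"rows":{"type":"array","items":{"type":"array"}},"hand":{"type":"number"}},"required":["rows"]}

```bash
mkdir -p pics; cat > h.py <<'E'
import cv2,numpy as np
from cell import telemetry,optics,order
def cam(n,save=None):
    c=optics.read_camera(n); c['f']=c['image'].shape[0]/2/np.tan(np.radians(c['vertical_fov'])/2)
    c['K']=np.array([[c['f'],0,c['cx']],[0,c['f'],c['cy']],[0,0,1]])
    if save: cv2.imwrite('pics/'+save,c['image'])
    return c
def ray(c,p):
    R=cv2.Rodrigues(np.array(c['rvec'],float))[0]
    return -R.T@np.array(c['tvec']).ravel(), R.T@np.linalg.solve(c['K'],[p[0],p[1],1.])
def at_z(c,p,z):
    o,d=ray(c,p); return o+d*(z-o[2])/d[2]
def proj(c,X):
    return cv2.projectPoints(np.array(X,float).reshape(-1,3),np.array(c['rvec'],float),np.array(c['tvec'],float),c['K'],None)[0][:,0]
def tri(rays):
    A=0;b=0
    for o,d in rays:
        d=d/np.linalg.norm(d);P=np.eye(3)-np.outer(d,d);A=A+P;b=b+P@o
    return np.linalg.solve(A,b)
E
python3 - <<'E'
from h import *
a=cam('scene','s0.png');b=cam('top','t0.png')
for c in(a,b):print(c['f'],c['cx'],c['cy'],ray(c,(c['cx'],c['cy'])))
cv2.imwrite('pics/both0.png',cv2.resize(np.vstack([a['image'],b['image']]),None,fx=.78,fy=.78))
print(telemetry.observe())
E
```

```text
364.25423882932404 258.62832202766924 190.57124315705923 (array([0.04057229, 0.57778999, 0.57780568]), array([ 0.5872179 , -0.62440011, -0.51507246]))
488.1431423757876 250.6062001029108 195.6826355341187 (array([0.37307507, 0.01839912, 1.16074963]), array([ 0.18417643, -0.00380167, -0.98288585]))
{'t': 0.1, 'joints': array([ 1.12952034,  0.59206849,  0.04831484,  1.60971663, -0.03331916,
        0.94270264, -0.03368772]), 'joint_velocities': array([ 1.85910737e-03, -9.41604761e-04,  1.93521079e-05, -2.30053682e-03,
       -1.66680731e-03, -4.92686852e-04, -9.61730352e-05]), 'joint_efforts': array([ 5.94044031e-03, -5.49992359e+01,  1.55288670e+00, -1.98825806e+01,
        9.54901421e-03,  3.82044265e-03, -1.27845357e-05]), 'position': array([ 0.24683258, -0.68087825,  0.23021741]), 'eef_rot': array([ 9.84912778e-01,  1.73048338e-01, -2.34314620e-04, -1.01826826e-03]), 'wrist_force': array([ 0.44911075,  0.12146491, -0.77129243]), 'wrist_torque': array([-0.04883693, -0.00915696,  0.02052002]), 'finger_gap': 0.08521906612968916}
```

View pics/both0.png

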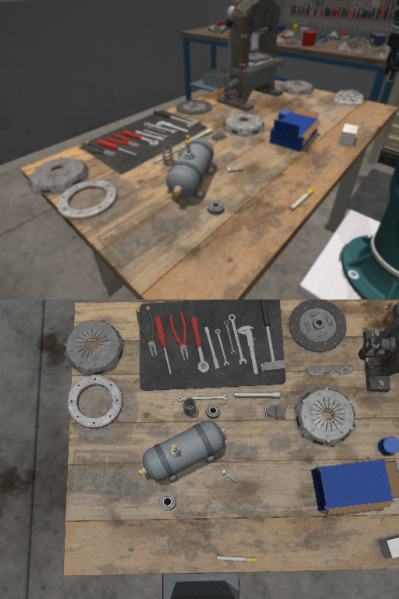

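```bash
python3 - <<'E'
import cv2,numpy as np
s=cv2.imread('pics/s0.png')[165:285,195:335];t=cv2.imread('pics/t0.png')[120:270,170:320]
s=cv2.resize(s,(700,600),interpolation=3);t=cv2.resize(t,(600,600),interpolation=3)
cv2.imwrite('pics/s0c.png',s);cv2.imwrite('pics/t0c.png',t)
E
```

```text
(no output)
```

View pics/s0c.png

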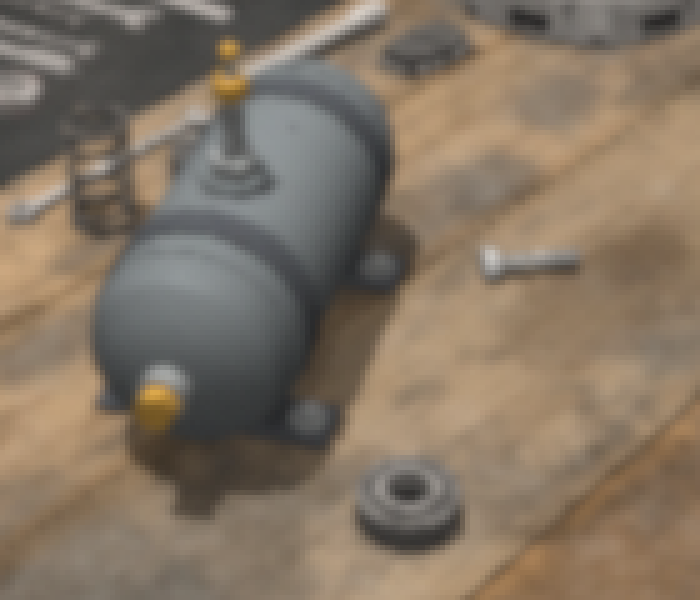

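View pics/t0c.png

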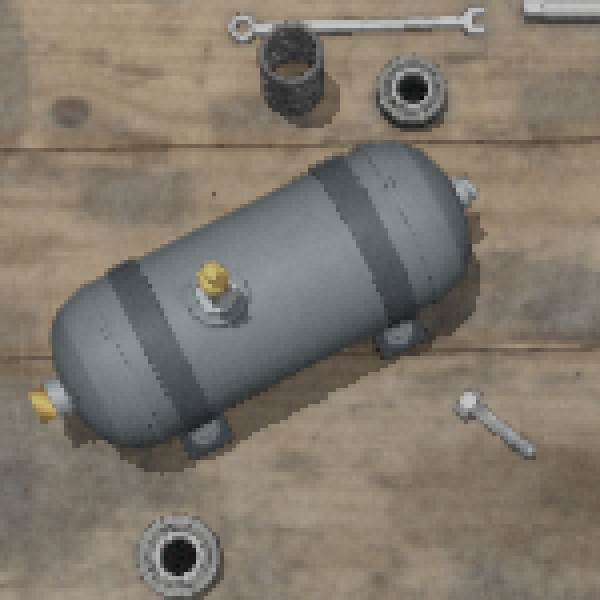

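```bash
python3 - <<'E'
from h import *
a=cam('scene');b=cam('top')
def brass(c,x0,y0,x1,y1):
    h=cv2.cvtColor(c['image'],cv2.COLOR_BGR2HSV)[y0:y1,x0:x1].astype(int)
    m=((h[...,1]>140)&(h[...,0]>15)&(h[...,0]<32)&(h[...,2]>80))
    for i,r in enumerate(m): print(y0+i,''.join('#' if v else '.' for v in r))
print('scene x234');brass(a,234,170,250,190)
print('top x214');brass(b,214,180,232,198)
p=lambda q,s,o:np.array(o)+(np.array(q)+.5)/s-.5
ns=p((230,88),5,(195,165));nt=p((214,284),4,(170,120))
X=tri([ray(a,ns),ray(b,nt)]);print('tri nut',X,proj(a,X)-ns,proj(b,X)-nt)
print('nut',at_z(a,ns,.161),at_z(b,nt,.163))
print('tip',at_z(a,p((229,45),5,(195,165)),.181),at_z(b,p((211,271),4,(170,120)),.183))
E
```

```text
scene x234
170 ................
171 ................
172 ................
173 ................
174 .....###........
175 .....###........
176 ......#.........
177 ................
178 ................
179 ................
180 ................
181 ....######......
182 ....######......
183 ....######......
184 .....###........
185 ................
186 ................
187 ................
188 ................
189 ................
top x214
180 ..................
181 ..................
182 ..................
183 ..................
184 ..................
185 ..................
186 ..................
187 ..................
188 ..................
189 ..................
190 ..................
191 ..................
192 ..................
193 ..................
194 ..................
195 ..................
196 ..................
197 ..................
tri nut [0.57261236 0.0719171  0.16079075] [[0.14869407 0.02476381]] [[-0.10918791 -0.12637179]]
nut [0.57268754 0.07231546 0.161     ] [0.57189855 0.07157397 0.163     ]
tip [0.57580443 0.0686763  0.181     ] [0.57471683 0.07197598 0.183     ]
```

Emit:
step_arm(rows=[[[0,0,-0.03],0],[[0.01,-0.01,-0.03],0],[[0.028,-0.03,-0.01],0],[[0.028,-0.03,0],0],[[0.028,-0.03,0],0]])

```text
t: 0.7
position: [0.3019, -0.5544, 0.3018]
eef_rot: [0.985, 0.173, 0.0, 0.0]
wrist_force: [0.7, -0.5, 0.2]
finger_gap: 0.0854
```

Emit:
step_arm(rows=[[[0.028,-0.03,0],0],[[0.028,-0.03,0],0],[[0.028,-0.03,0],0],[[0.028,-0.03,0],0],[[0.028,-0.03,0],0]])

```text
t: 1.2
position: [0.3822, -0.3651, 0.3013]
eef_rot: [0.985, 0.173, 0.0, 0.0]
wrist_force: [0.4, -0.3, 0.1]
finger_gap: 0.0853
```

```bash
cat >> h.py <<'E'
from scipy.spatial.transform import Rotation as Ro
def to(target):
    s=telemetry.observe();R=Ro.from_quat(s['eef_rot']);x=R.as_matrix()
    print('t',s['t'],'J',np.round(s['joints'],2),'pos',np.round(s['position'],4),'xyaw',np.degrees(np.arctan2(x[1,0],x[0,0])),'z',x[:,2].round(3),'F',np.round(s['wrist_force'],1),'T',np.round(s['wrist_torque'],2),'gap',s['finger_gap'])
    print('tool delta',R.inv().apply(np.array(target)-s['position']).round(4))
E
python3 -c "
from h import *
to([.573,.072,.25])"
```

```text
t 1.2 J [ 0.7   0.26 -0.03  1.97  0.01  0.91 -0.56] pos [ 0.3822 -0.3651  0.3013] xyaw 19.91879737727015 z [ 0. -0. -1.] F [ 0.4 -0.3  0.1] T [ 0.01 -0.04 -0.02] gap 0.08531352080870548
tool delta [ 0.3283 -0.346   0.0513]
```

Emit:
step_arm(rows=[[[0.03,-0.032,0],0],[[0.03,-0.032,0],0],[[0.03,-0.032,0],0],[[0.03,-0.032,0],0],[[0.03,-0.032,0],0]])

```text
t: 1.7
position: [0.4686, -0.1636, 0.3014]
eef_rot: [0.985, 0.173, 0.0, 0.0]
wrist_force: [1.1, -0.6, -0.2]
finger_gap: 0.0855
```

Emit:
step_arm(rows=[[[0.03,-0.032,0],0],[[0.03,-0.032,0],0],[[0.03,-0.032,0],0],[[0.03,-0.031,0],0],[[0.03,-0.03,0],0]])

```text
t: 2.2
position: [0.5561, 0.0352, 0.3013]
eef_rot: [0.985, 0.173, -0.0, 0.0]
wrist_force: [0.5, -1.0, -0.3]
finger_gap: 0.0852
```

Emit:
step_arm(rows=[[[0.027,-0.028,0],0],[[0,0,0.02],0],[[0,0,0.02],0],[[0,0,0],0],[[0,0,0],0]])

```text
t: 2.7
position: [0.5715, 0.0687, 0.2612]
eef_rot: [0.985, 0.173, -0.0, 0.0]
wrist_force: [-0.3, 0.9, 0.5]
finger_gap: 0.0854
```

```bash
python3 - <<'E'
from h import *
to([.573,.072,.25])
b=cam('scene')
cv2.imwrite('pics/s1.png',cv2.resize(b['image'][100:220,190:310],(600,600),interpolation=3))
a=cam('top')
cv2.imwrite('pics/t1.png',cv2.resize(a['image'][150:230,180:280],(800,640),interpolation=3)[:600])
s=telemetry.observe()['position']
print('tcp px',proj(b,s),proj(b,[.573,.072,.16]),proj(b,[.573,.072,.184]))
E
```

```text
t 2.7 J [-0.02  0.38 -0.24  1.91  0.11  0.86 -1.54] pos [0.5715 0.0687 0.2612] xyaw 19.91198203648453 z [-0.001 -0.    -1.   ] F [-0.3  0.9  0.5] T [ 0.03 -0.   -0.  ] gap 0.0853823340875813
tool delta [ 0.0025 -0.0025  0.0112]
tcp px [[239.89597875 141.17180958]] [[240.61936384 182.48029686]] [[240.17914019 173.34777457]]
```

View pics/s1.png

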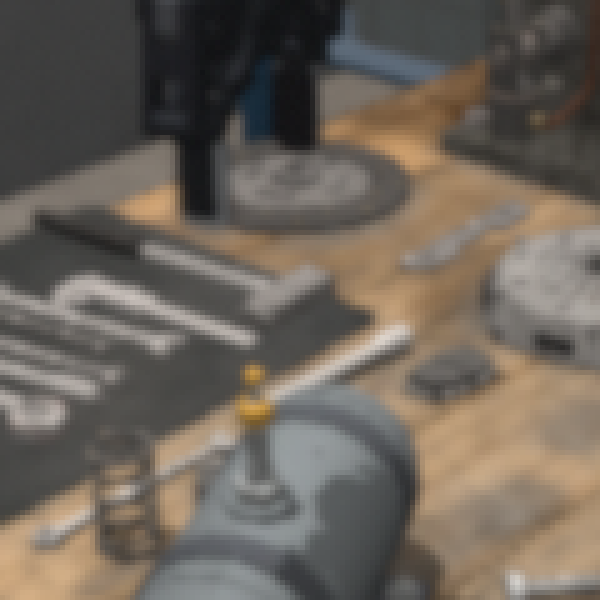

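Emit:
step_arm(rows=[[[0.0025,-0.0025,0.02],0],[[0,0,0.03],0],[[0,0,0.03],0],[[0,0,0.025],0],[[0,0,0.015],0]], hand=0)

```text
t: 3.3
position: [0.5732, 0.0718, 0.1406]
eef_rot: [0.985, 0.173, -0.0, 0.0]
wrist_force: [-0.7, -0.3, -0.3]
finger_gap: 0.0429
```

Emit:
step_arm(rows=[[[0,0,0],0],[[0,0,0],0],[[0,0,0],0],[[0,0,0],0],[[0,0,0],0]], hand=0.55)

```text
t: 3.8
position: [0.5738, 0.0723, 0.1423]
eef_rot: [0.985, 0.173, 0.001, 0.0]
wrist_force: [0.8, 0.8, 0.1]
finger_gap: 0.0196
```

```bash
python3 - <<'E'
from h import *
to([.573,.072,.142])
b=cam('scene');a=cam('top')
cv2.imwrite('pics/s2.png',np.hstack([cv2.resize(b['image'][150:210,220:260],(400,600),interpolation=3),cv2.resize(a['image'][160:220,205:245],(400,600),interpolation=3)]))
E
```

```text
t 3.8 J [-0.06  0.53 -0.2   2.01  0.18  0.62 -1.6 ] pos [0.5738 0.0723 0.1423] xyaw 19.923626269528942 z [ 0.002  0.    -1.   ] F [0.8 0.8 0.1] T [-0.01  0.03  0.04] gap 0.019634026828556875
tool delta [-0.0008  0.      0.0003]
```

View pics/s2.png

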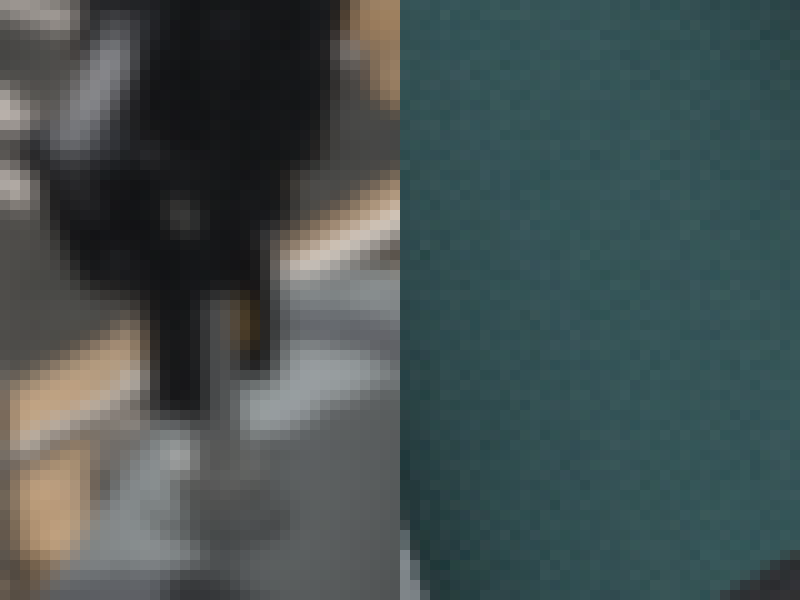

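Emit:
step_arm(rows=[[[0,0,0],0],[[0,0,0],0],[[0,0,0],0],[[0,0,0],0],[[0,0,0],0]], hand=1)

```text
t: 4.4
position: [0.5736, 0.0716, 0.1414]
eef_rot: [0.985, 0.173, 0.0, 0.0]
wrist_force: [1.0, -3.0, 1.1]
finger_gap: 0.0131
```

```bash
python3 -c "
from h import *
to([.573,.072,.142])"
```

```text
t 4.4 J [-0.06  0.53 -0.2   2.01  0.18  0.62 -1.6 ] pos [0.5736 0.0716 0.1414] xyaw 19.912704438647644 z [ 0.001 -0.001 -1.   ] F [ 1.  -3.   1.1] T [-0.54 -0.32  0.02] gap 0.013062505079086288
tool delta [-0.0004 -0.0005 -0.0006]
```

Emit:
step_arm(rows=[[[0,0,-0.0003],-8],[[0,0,-0.0003],-8],[[0,0,-0.0004],-8],[[0,0,-0.0003],-8],[[0,0,-0.0004],-8]])

```text
t: 4.9
position: [0.5741, 0.071, 0.1432]
eef_rot: [0.865, 0.501, 0.0, 0.001]
wrist_force: [2.0, -2.4, 1.3]
finger_gap: 0.0131
```

```bash
python3 - <<'E'
from h import *
to([.573,.072,.142])
b=cam('scene')
cv2.imwrite('pics/s3.png',cv2.resize(b['image'][150:210,220:260],(400,600),interpolation=3))
E
```

```text
t 4.9 J [ 0.09  0.55 -0.4   2.    0.34  0.65 -1.06] pos [0.5741 0.071  0.1432] xyaw 60.16111610570919 z [ 0.001 -0.001 -1.   ] F [ 2.  -2.4  1.3] T [-0.73 -0.39 -0.13] gap 0.013122901804641074
tool delta [ 0.0003 -0.0014  0.0012]
```

View pics/s3.png

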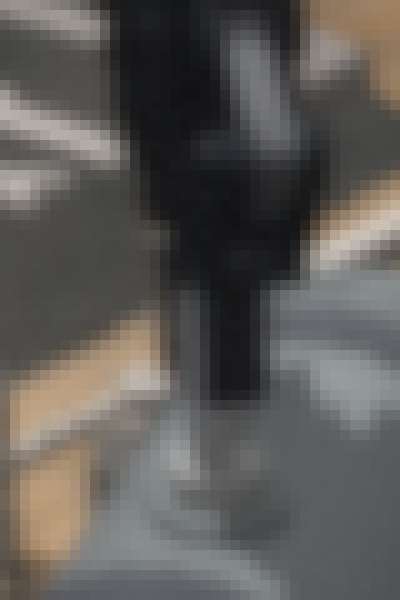

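Emit:
step_arm(rows=[[[0,0,-0.0003],-8],[[0,0,-0.0003],-8],[[0,0,-0.0004],-8],[[0,0,-0.0003],-8],[[0,0,-0.0004],-8]])

```text
t: 5.45
position: [0.5748, 0.0709, 0.145]
eef_rot: [0.643, 0.766, 0.0, 0.001]
wrist_force: [3.3, -3.6, 1.1]
finger_gap: 0.0134
```

```bash
python3 -c "
from h import *
to([.573,.072,.142])"
```

```text
t 5.45 J [ 0.22  0.59 -0.59  1.99  0.5   0.71 -0.5 ] pos [0.5748 0.0709 0.145 ] xyaw 100.01980119171692 z [ 0.002 -0.001 -1.   ] F [ 3.3 -3.6  1.1] T [-0.73 -0.66 -0.09] gap 0.013364027664586258
tool delta [ 0.0014 -0.0016  0.003 ]
```

Emit:
step_arm(rows=[[[0,0,-0.0003],-8],[[0,0,-0.0003],-8],[[0,0,-0.0004],-8],[[0,0,0],0],[[0,0,0],0]])

```text
t: 5.95
position: [0.5752, 0.0711, 0.1461]
eef_rot: [0.472, 0.882, 0.0, 0.001]
wrist_force: [4.6, -4.2, 2.2]
finger_gap: 0.0135
```

```bash
python3 -c "
from h import *
to([.573,.072,.142])"
```

```text
t 5.95 J [ 0.29  0.61 -0.7   1.99  0.58  0.75 -0.17] pos [0.5752 0.0711 0.1461] xyaw 123.6677017225991 z [ 0.003 -0.001 -1.   ] F [ 4.6 -4.2  2.2] T [-0.81 -0.87  0.02] gap 0.013461276932988746
tool delta [ 0.002  -0.0014  0.0041]
```

Emit:
step_arm(rows=[[[-0.002,0.0008,-0.0003],-8],[[0,0,-0.0003],-8],[[0,0,-0.0004],-8],[[0,0,-0.0003],-8],[[0,0,-0.0003],-8]])

```text
t: 6.45
position: [0.5739, 0.0722, 0.1472]
eef_rot: [0.139, 0.99, 0.0, -0.001]
wrist_force: [0.2, -0.5, 0.8]
finger_gap: 0.0134
```

```bash
python3 -c "
from h import *
to([.573,.072,.142])"
```

```text
t 6.45 J [ 0.41  0.68 -0.88  1.98  0.71  0.83  0.41] pos [0.5739 0.0722 0.1472] xyaw 164.0325395406477 z [-0.002  0.001 -1.   ] F [ 0.2 -0.5  0.8] T [ 0.    0.03 -0.37] gap 0.013402338939849972
tool delta [ 0.0008 -0.0004  0.0052]
```

Emit:
step_arm(rows=[[[0,0,-0.0002],-6],[[0,0,-0.0002],-4],[[0,0,0],0],[[0,0,0],0],[[0,0,0],0]])

```text
t: 6.95
position: [0.5721, 0.0722, 0.1471]
eef_rot: [0.054, 0.999, 0.0, -0.003]
wrist_force: [-5.6, 1.4, 1.8]
finger_gap: 0.0134
```

```bash
python3 -c "
from h import *
to([.573,.072,.142])"
```

```text
t 6.95 J [ 0.43  0.69 -0.93  1.98  0.74  0.85  0.55] pos [0.5721 0.0722 0.1471] xyaw 173.8020091857804 z [-0.005  0.001 -1.   ] F [-5.6  1.4  1.8] T [ 0.39  1.1  -0.22] gap 0.013350223055005304
tool delta [-0.001  -0.0001  0.0051]
```

Emit:
step_arm(rows=[[[0,0,0],0],[[0,0,0],0],[[0,0,0],0],[[0,0,0],0],[[0,0,0],0]], hand=0)

```text
t: 7.45
position: [0.5753, 0.0709, 0.1478]
eef_rot: [0.053, 0.999, 0.0, 0.0]
wrist_force: [0.6, 0.8, -0.2]
finger_gap: 0.0426
```

Emit:
step_arm(rows=[[[0,0,0],0],[[0,0,-0.02],0],[[0,0,-0.03],0],[[0,0,-0.03],0],[[0,0,-0.02],0]])

```text
t: 7.95
position: [0.5756, 0.0716, 0.2497]
eef_rot: [0.053, 0.999, 0.0, 0.001]
wrist_force: [1.1, 0.2, 0.3]
finger_gap: 0.0425
```

```bash
python3 - <<'E'
from h import *
to([.573,.072,.25])
b=cam('scene')
cv2.imwrite('pics/s4.png',cv2.resize(b['image'][130:200,210:270],(514,600),interpolation=3))
for z in(.160,.1665,.184):print(z,proj(b,[.573,.072,z]))
E
```

```text
t 7.95 J [ 0.52  0.58 -1.04  1.9   0.59  1.01  0.68] pos [0.5756 0.0716 0.2497] xyaw 173.93641133499472 z [ 0.002  0.001 -1.   ] F [1.1 0.2 0.3] T [-0.03 -0.03 -0.02] gap 0.042523135350011586
tool delta [ 0.0027  0.0002 -0.0003]
0.16 [[240.61936384 182.48029686]]
0.1665 [[240.50141551 180.03343651]]
0.184 [[240.17914019 173.34777457]]
```

View pics/s4.png

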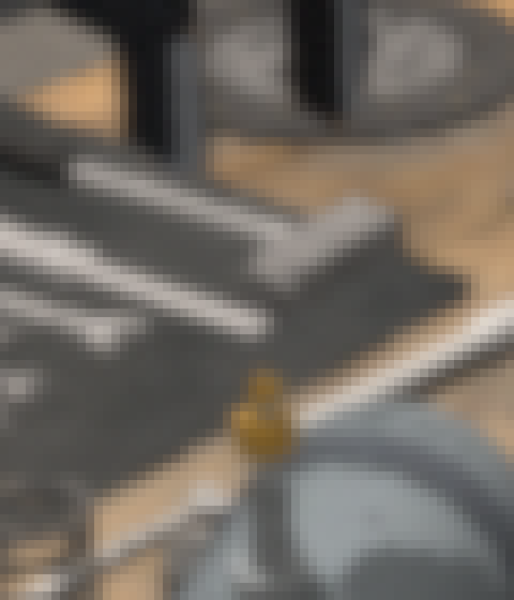

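Emit:
step_arm(rows=[[[0.0017,0.0004,0],0],[[0,0,0],0],[[0,0,0],0],[[0,0,0],0],[[0,0,0],0]], hand=1)

```text
t: 8.5
position: [0.573, 0.0714, 0.2469]
eef_rot: [0.053, 0.999, -0.0, -0.001]
wrist_force: [0.5, -0.3, 1.0]
finger_gap: -0.0002
```

Emit:
step_arm(rows=[[[0,0,0.02],0],[[0,0,0.02],0],[[0,0,0.012],0],[[0,0,0.006],0],[[0,0,0],0]])

```text
t: 9.0
position: [0.573, 0.0715, 0.189]
eef_rot: [0.053, 0.999, -0.0, -0.001]
wrist_force: [-0.6, -0.2, 0.8]
finger_gap: 0.0002
```

```bash
python3 - <<'E'
from h import *
to([.5739,.0722,.184])
b=cam('scene')
cv2.imwrite('pics/s5.png',cv2.resize(b['image'][140:200,210:270],(600,600),interpolation=3))
E
```

```text
t 9.0 J [ 0.47  0.64 -0.98  1.95  0.68  0.92  0.61] pos [0.573  0.0715 0.189 ] xyaw 173.9421535849942 z [-0.001 -0.    -1.   ] F [-0.6 -0.2  0.8] T [-0.03 -0.02  0.01] gap 0.0002204148070744901
tool delta [-0.0009  0.0008  0.005 ]
```

View pics/s5.png

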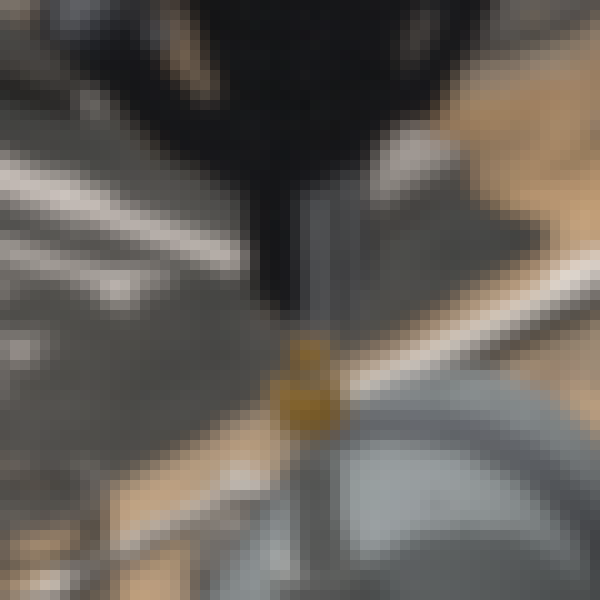

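Emit:
step_arm(rows=[[[-0.0006,0.0006,0.002],0],[[0,0,0.002],0],[[0,0,0.002],0],[[0,0,0.002],0],[[0,0,0.002],0]])

```text
t: 9.55
position: [0.5744, 0.0723, 0.1801]
eef_rot: [0.053, 0.999, 0.0, 0.0]
wrist_force: [-0.6, -0.0, 3.4]
finger_gap: 0.0
```

Emit:
step_arm(rows=[[[0,0,0.001],0],[[0,0,0],0],[[0,0,0],0],[[0,0,0],0],[[0,0,0],0]])

```text
t: 10.05
position: [0.5743, 0.0722, 0.1789]
eef_rot: [0.053, 0.999, 0.0, 0.0]
wrist_force: [1.4, -0.4, 3.7]
finger_gap: 0.0002
```

```bash
python3 -c "
from h import *
to([.5739,.0722,.178])"
```

```text
t 10.05 J [ 0.46  0.66 -0.96  1.96  0.7   0.9   0.59] pos [0.5743 0.0722 0.1789] xyaw 173.9267785889484 z [ 0.001  0.    -1.   ] F [ 1.4 -0.4  3.7] T [-0.07 -0.1  -0.05] gap 0.00019320263381144897
tool delta [ 0.0004 -0.0001  0.0009]
```

Emit:
step_arm(rows=[[[0,0,0.001],0],[[0,0,0.001],0],[[0,0,0.001],0],[[0,0,0],0],[[0,0,0],0]])

```text
t: 10.55
position: [0.5745, 0.0724, 0.1778]
eef_rot: [0.053, 0.999, -0.001, 0.001]
wrist_force: [-2.8, -2.5, 16.5]
finger_gap: -0.0004
```

Emit:
step_arm(rows=[[[0,0,0],0],[[0,0,0],0],[[0,0,0],0],[[0,0,0],0],[[0,0,0],0]])

```text
t: 11.05
position: [0.5745, 0.0723, 0.1778]
eef_rot: [0.053, 0.999, -0.001, 0.001]
wrist_force: [-2.4, -1.8, 16.2]
finger_gap: -0.0002
```

```bash
python3 - <<'E'
from h import *
to([.5739,.0722,.178])
b=cam('scene')
cv2.imwrite('pics/s6.png',cv2.resize(b['image'][140:200,210:270],(600,600),interpolation=3))
E
```

```text
t 11.05 J [ 0.46  0.66 -0.96  1.96  0.7   0.9   0.59] pos [0.5745 0.0723 0.1778] xyaw 173.92614523642135 z [ 0.001 -0.002 -1.   ] F [-2.4 -1.8 16.2] T [-0.49  0.63 -0.02] gap -0.00018730787498762454
tool delta [ 0.0006 -0.0002 -0.0002]
```

View pics/s6.png

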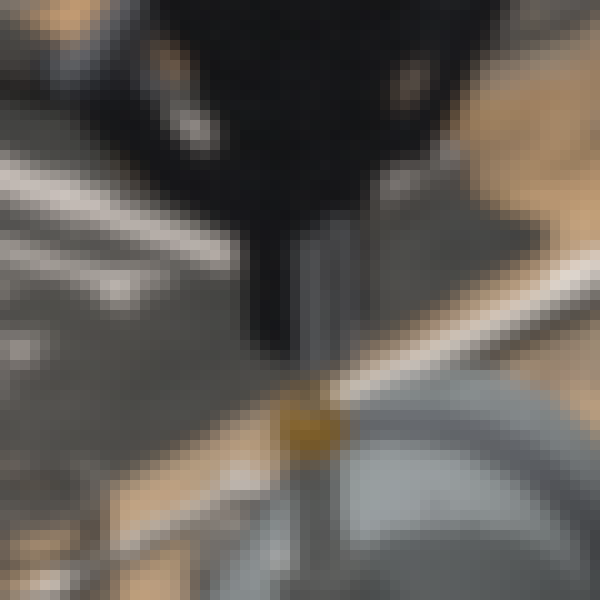

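Emit:
step_arm(rows=[[[0,0,0],0],[[0,0,0],0],[[0,0,0],0],[[0,0,0],0],[[0,0,0],0]])

```text
t: 11.6
position: [0.5745, 0.0723, 0.1778]
eef_rot: [0.053, 0.999, -0.001, 0.001]
wrist_force: [-2.8, -1.7, 16.8]
finger_gap: -0.0002
```

Emit:
step_arm(rows=[[[0,0,-0.004],0],[[0,0,-0.006],0],[[0,0,-0.02],0],[[0,0,-0.04],0],[[0,0,-0.04],0]])

```text
t: 12.1
position: [0.5723, 0.0714, 0.2852]
eef_rot: [0.053, 0.999, -0.0, -0.002]
wrist_force: [1.5, 0.1, 0.4]
finger_gap: -0.0
```

Emit:
step_arm(rows=[[[0,0,0],0],[[0,0,0],0],[[0,0,0],0],[[0,0,0],0],[[0,0,0],0]])

```text
t: 12.6
position: [0.5732, 0.0717, 0.2844]
eef_rot: [0.053, 0.999, -0.0, -0.001]
wrist_force: [0.3, -0.3, -0.2]
finger_gap: 0.0001
```

```bash
python3 - <<'E'
from h import *
to([.5739,.0722,.178])
b=cam('scene')
cv2.imwrite('pics/s7.png',np.hstack([cv2.resize(b['image'][140:200,220:260],(400,600),interpolation=3),cv2.resize(b['image'][165:285,195:335],(400,600))]))
E
```

```text
t 12.6 J [ 0.54  0.54 -1.07  1.86  0.55  1.07  0.72] pos [0.5732 0.0717 0.2844] xyaw 173.93589686289178 z [-0.003 -0.    -1.   ] F [ 0.3 -0.3 -0.2] T [ 0.03 -0.01  0.05] gap 8.645937780684747e-05
tool delta [-0.0009  0.0006  0.1064]
```

View pics/s7.png

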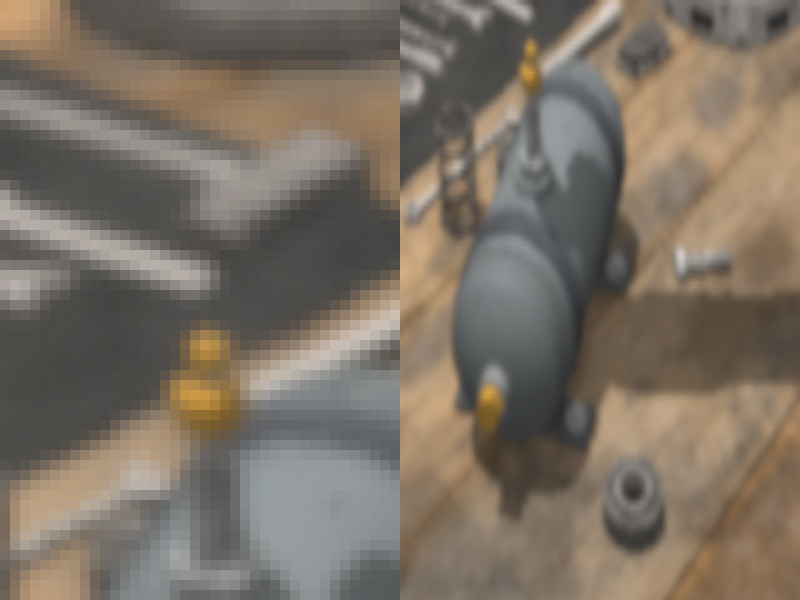

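The tip is back out (top at about row 173), the nut is raised (centre at about row 179.5), and the loose parts have not moved. I'm handing the job in.

```bash
python3 -c "
from h import *
print(order.finish_job())"
```

```text
the job is handed in; nothing more can be done
None
```

The lock nut is undone and let go, and the valve tip was pressed fully in and has sprung back out. I handed the job in at about 12.6 s of the 54 s allowed; it gave no verdict.

- **Nut:** I turned it anticlockwise about 154° while rising with the thread. At the end the wrist torque rose to 0.37 N m and the gripper started to slip, which I took as the stop. After release the picture showed the nut about 2.5–3 pixels higher, roughly the expected 6.5 mm climb, with the tip standing out.
- **Tip:** I pressed it with the shut fingers until the force jumped from about 4 N to 16 N at z = 0.178 m, where the pin should be fully in. I held it there for over a second and then lifted clear.
- **Last picture:** The tip was back at its original height, the nut was still raised, and the spring, bearing and bolt had not visibly moved. The wrist force was about zero, with the gripper 100 mm above the valve.
- **Disagreement:** While gripping the nut, the finger gap read 13.1–13.5 mm, not the nut's 16 mm. I did not explain this, but the turning torque and the climb of the nut show that the nut itself was turned.

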